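Pack the book press and hold it shut

ROBOT

A 6-joint arm with a two-finger parallel gripper is mounted at the origin on the work surface. World frame = base frame: x ahead of the robot, y to its left, z up, the work surface at z = 0. Lengths are in mm, angles in rad, forces in N, time in s.
With the tool pointing down it reaches from about 350 to 875 mm from the base axis. Payload 15.5 kg.
Tool frame: the origin (TCP) lies where the fingers leave the gripper's body, on its centre line; the fingertips stand 73 mm ahead of it and the grasp point (between the pads) lies 54 mm ahead of it; z points along the fingers, y is the line along which they close (so a half turn about z gives the same grasp; the last joint's range is limited). The gripper opens to 85 mm and grips with 20 to 120 N. Pads are 22 mm wide; open, the fingers measure 114 mm over their backs; the gripper's body (76 mm by 85 mm) begins 54 mm behind the grasp point. The pads swing forward as they close: fully open they stand 13 mm farther back than shut.
Start: joints at [-1.222, 0.494, 1.345, -0, 1.302, -0.096], TCP at [268.925, -564.187, 303.877] pointing down, gripper open.
Joint ranges: [-2.91, 2.91], [-0.82, 2.16], [0.22, 2.67], [-1.22, 4.37], [0.12, 2.79], [-3.08, 3.08]. Speed limits (rad/s): [1.89, 1.89, 2.57, 3.01, 3.01, 3.01].

INTERFACE

Orientations are given as [roll, pitch, yaw] about the fixed x, y, z axes, in that order (R = Rz(yaw) Ry(pitch) Rx(roll)).
In Python, from workcell import bot gives the robot as it stands.
- The arm moves only by the tool drive_tool, never from a script. Its arguments are lists of equal length, an entry for each row: "dp": the shift along the world's x, y, z in units of 40 mm (1.0 is 40 mm), a list of three; "rotation": the turn, a rotation vector about the world's x, y, z in units of 6 degrees (1.0 is 6 degrees), a list of three; "hand": the opening in per cent of the stroke, from 0 (shut) to 100 (fully open). In form: {"dp": [[dx, dy, dz], ...], "rotation": [[rx, ry, rz], ...], "hand": [hand, ...]}. A call has exactly 5 rows; each row shifts and turns the commanded pose from where the row before left it; what a row does not reach is not made up. A row lasts 1/10 s, in which the tool goes at most 50 mm and 8.59 degrees, less where a joint would pass 70% of its speed; a pose out of reach is approached as far as the arm can. A call is refused whole if a number of a shift passes 1 or a number of a turn 1, either way. A call with a gripper value outside its range is refused whole. The fingers move at their own pace and stop on an object; "squeeze" is the grip in N (left out, the last holds). Time passes only in rows, so rows that do not move let the fingers close, or fill a call up. It gives the time, the measured TCP pose, the force, the opening and the grip force at its end, in the units of the state.
- bot.observe(): the state, without advancing time (a new reading comes with each control period).
- bot.grab_frame(name): name is "scene" or "top"; returns a dict with "frame" (384x512x3 uint8, red, green, blue), "range_z" (384x512 float32, mm along the optical axis (not along the pixel's ray), 0 where there is no reading), "intrinsics" (3x3 intrinsics, pixels), "world_to_cam" (4x4, takes a point from world to camera coordinates). Camera axes: x right, y down, z forward; pixel columns grow to the right and rows downward; lengths in mm; the calibration is good to about 2 mm. A picture is of the moment at which its call begins.
- bot.close_job(): hands the job in; it is judged then, once.
Trained networks look in a picture, given as the dict that the camera call returned (one of the last four; its "shot" number tells which), for a name from the list of things; names that differ only in an ending like _2 or _b are one class to them, and where a whole thing is asked for, a point or a joint stands for the part that bears it (a point fixed in the world has none). Each returns a list of dicts, best first, with "confidence" (0 to 1); they miss things now and then, are a little off and sometimes report something else, mostly with a low value. They report only what shows in the picture. A call takes as long as a camera call. They do not tell look-alikes from the thing itself.
- bot.find_in(thing, picture): "box" ([left, top, right, bottom] in pixels, round what is visible of it).
- bot.trace(thing, picture): "pixels" (384x512 bool, what is visible of it) and "box" ([left, top, right, bottom] in pixels, round what is visible of it).
- bot.tip_of(thing, picture): "point" ([row, column] in pixels: a listed point, or the origin of a listed thing).
The state is a dict: "clock": time; "q": joint angles; "qvel": joint speeds; "tau": joint torques, N m; "tcp_pos": TCP position; "ee_rot": TCP orientation; "force": force on the tool from outside, world axes, zero at the start; "moment": the same for the moment, N m; "width": finger opening in mm; "grip_force": force on a finger pad.
Only numpy, scipy, OpenCV 4.12 (cv2) and the standard library are available. Lean on these libraries where they do the work, as an engineer would, in place of code of your own. Each camera call takes 0.05 s, during which the arm holds its last target. There are 200 camera calls.

TASK

The mended book is clamped to the back stop of the little book press, but the press's sprung jaw reaches its stop before it meets the pad in front of the book. Stand wooden blocks upright in the gap between pad and jaw, broad faces towards pad and jaw, one after another, until there are enough (two or three, depending on the gap) for the jaw to press on them before it reaches its stop; then push the jaw by its upright handle firmly onto the packed blocks and finish while still holding it pressed, since it springs open when let go. Leave the other things on the desk alone.

Things in the scene. Friction and masses are not known exactly. Their poses are not given: they have to be found in the camera images.
- press: Small wooden book press fixed to the desk, its bed 200 (x) x 330 (y) x 12 mm thick. Origin on the desk surface under the jaws; z up; the press's parts lie along its y axis: book and back stop on the -y side, jaw and handle on the +y side. The blocks are to stand on the bed (its top 12 mm above the desk) on the line x = 0 of this frame (within 15 mm). Two 8 mm high metal strips run along the bed at x = -70 and +70 mm.
- pad_face (a point): Middle of the face of the wooden pad that looks to the jaw (press +y). The pad is 46 mm wide (x), 30 mm thick (y) and its top is 97 mm above the desk; behind it stand the book (148 mm wide, top 119 mm above the desk) and the back board. They are clamped and do not move when pressed.
- backstop (a joint): Where the back stop is clamped along the press, m: 0 to 0.036, growing away from the jaw. It stays there. With the jaw at its stop the gap between pad and jaw is 27 mm plus this value; with the jaw open it is 59 mm plus this value.
- jaw_face (a point): Middle of the jaw's face that looks to the pad (press -y). The jaw plate is 46 mm wide (x), 18 mm thick (y), its top 97 mm above the desk.
- jaw (a joint): Travel of the jaw towards the pad (press -y), m: 0 open (it starts and rests there by its spring) to 0.032 at its stop. The return spring pushes it open with 2 N at 0 and 3.6 N at the stop.
- handle (a point): Point on the jaw's upright wooden handle, a square post 20 x 20 mm, 15 mm below its top (its top is 105 mm above the desk), on its axis. The post stands on the jaw's foot (top 32 mm above the desk), with 52 mm free between it and the jaw plate. It moves with the jaw; push it towards press -y to close.
- block0_center (a point): Centre of a loose plain wooden block, 54 (x) x 22 (y) x 90 mm (z, height), 70 g, standing upright on the desk; its centre is 45 mm above its underside. Broad faces look along its y axis.
- block1_center (a point): Centre of a second block, the same.
- block2_center (a point): Centre of a third block, the same.
- glue_mid (a point): Bystander: yellow glue bottle with green cap, 32 mm across, 100 mm tall. Point on its axis 50 mm above its underside. Leave it alone.
- mug_mid (a point): Bystander: white mug, 80 mm across, 90 mm tall. Point on its axis 45 mm above its underside. Leave it alone.
- pencup_mid (a point): Bystander: black cup of pens, 76 mm across, 140 mm tall with the pens. Point on its axis 45 mm above its underside. Leave it alone.
- stapler_mid (a point): Bystander: stapler, 120 x 30 x 50 mm. Point on its axis 20 mm above its underside. Leave it alone.
- mouse_mid (a point): Bystander: computer mouse on its mat, 105 x 60 x 34 mm. Point on its axis 17 mm above its underside. Leave it alone.
Mind the look-alikes: they are no part of the job. What is shaped like the part that bears block2_center but blue is not meant.

How it is judged (in metres and radians):
On the way:
1. two blocks stand upright in the gap, broad faces towards pad and jaw ((((x of block0_center in the frame of press between -0.015 and 0.015 m and y of block0_center in the frame of press between -0.04 and 0.057 m and z of block0_center in the frame of press between 0.05 and 0.064 m and angle between block0_center's own z axis and vertical below 0.12 rad and angle between the y axis of block0_center and the y axis of press, either way round below 0.2 rad) and (x of block1_center in the frame of press between -0.015 and 0.015 m and y of block1_center in the frame of press between -0.04 and 0.057 m and z of block1_center in the frame of press between 0.05 and 0.064 m and angle between block1_center's own z axis and vertical below 0.12 rad and angle between the y axis of block1_center and the y axis of press, either way round below 0.2 rad)) or ((x of block0_center in the frame of press between -0.015 and 0.015 m and y of block0_center in the frame of press between -0.04 and 0.057 m and z of block0_center in the frame of press between 0.05 and 0.064 m and angle between block0_center's own z axis and vertical below 0.12 rad and angle between the y axis of block0_center and the y axis of press, either way round below 0.2 rad) and (x of block2_center in the frame of press between -0.015 and 0.015 m and y of block2_center in the frame of press between -0.04 and 0.057 m and z of block2_center in the frame of press between 0.05 and 0.064 m and angle between block2_center's own z axis and vertical below 0.12 rad and angle between the y axis of block2_center and the y axis of press, either way round below 0.2 rad)) or ((x of block1_center in the frame of press between -0.015 and 0.015 m and y of block1_center in the frame of press between -0.04 and 0.057 m and z of block1_center in the frame of press between 0.05 and 0.064 m and angle between block1_center's own z axis and vertical below 0.12 rad and angle between the y axis of block1_center and the y axis of press, either way round below 0.2 rad) and (x of block2_center in the frame of press between -0.015 and 0.015 m and y of block2_center in the frame of press between -0.04 and 0.057 m and z of block2_center in the frame of press between 0.05 and 0.064 m and angle between block2_center's own z axis and vertical below 0.12 rad and angle between the y axis of block2_center and the y axis of press, either way round below 0.2 rad)))), for 0.2 s.
At the end, for the whole second after the job is handed in: Still held: 2 or 3 blocks upright in the gap (tilt under 0.12 rad, square within 0.2 rad, within 15 mm of the centre line), any other clear of it; jaw on block, block on pad and fingers on jaw or handle each press with over 2 N; jaw at rest ((((x of block0_center in the frame of press between -0.015 and 0.015 m and y of block0_center in the frame of press between -0.04 and 0.057 m and z of block0_center in the frame of press between 0.05 and 0.064 m and angle between block0_center's own z axis and vertical below 0.12 rad and angle between the y axis of block0_center and the y axis of press, either way round below 0.2 rad) and (x of block1_center in the frame of press between -0.015 and 0.015 m and y of block1_center in the frame of press between -0.04 and 0.057 m and z of block1_center in the frame of press between 0.05 and 0.064 m and angle between block1_center's own z axis and vertical below 0.12 rad and angle between the y axis of block1_center and the y axis of press, either way round below 0.2 rad)) or ((x of block0_center in the frame of press between -0.015 and 0.015 m and y of block0_center in the frame of press between -0.04 and 0.057 m and z of block0_center in the frame of press between 0.05 and 0.064 m and angle between block0_center's own z axis and vertical below 0.12 rad and angle between the y axis of block0_center and the y axis of press, either way round below 0.2 rad) and (x of block2_center in the frame of press between -0.015 and 0.015 m and y of block2_center in the frame of press between -0.04 and 0.057 m and z of block2_center in the frame of press between 0.05 and 0.064 m and angle between block2_center's own z axis and vertical below 0.12 rad and angle between the y axis of block2_center and the y axis of press, either way round below 0.2 rad)) or ((x of block1_center in the frame of press between -0.015 and 0.015 m and y of block1_center in the frame of press between -0.04 and 0.057 m and z of block1_center in the frame of press between 0.05 and 0.064 m and angle between block1_center's own z axis and vertical below 0.12 rad and angle between the y axis of block1_center and the y axis of press, either way round below 0.2 rad) and (x of block2_center in the frame of press between -0.015 and 0.015 m and y of block2_center in the frame of press between -0.04 and 0.057 m and z of block2_center in the frame of press between 0.05 and 0.064 m and angle between block2_center's own z axis and vertical below 0.12 rad and angle between the y axis of block2_center and the y axis of press, either way round below 0.2 rad))) and ((x of block0_center in the frame of press between -0.015 and 0.015 m and y of block0_center in the frame of press between -0.04 and 0.057 m and z of block0_center in the frame of press between 0.05 and 0.064 m and angle between block0_center's own z axis and vertical below 0.12 rad and angle between the y axis of block0_center and the y axis of press, either way round below 0.2 rad) or not (x of block0_center in the frame of press between -0.06 and 0.06 m and y of block0_center in the frame of press between -0.05 and 0.07 m)) and ((x of block1_center in the frame of press between -0.015 and 0.015 m and y of block1_center in the frame of press between -0.04 and 0.057 m and z of block1_center in the frame of press between 0.05 and 0.064 m and angle between block1_center's own z axis and vertical below 0.12 rad and angle between the y axis of block1_center and the y axis of press, either way round below 0.2 rad) or not (x of block1_center in the frame of press between -0.06 and 0.06 m and y of block1_center in the frame of press between -0.05 and 0.07 m)) and ((x of block2_center in the frame of press between -0.015 and 0.015 m and y of block2_center in the frame of press between -0.04 and 0.057 m and z of block2_center in the frame of press between 0.05 and 0.064 m and angle between block2_center's own z axis and vertical below 0.12 rad and angle between the y axis of block2_center and the y axis of press, either way round below 0.2 rad) or not (x of block2_center in the frame of press between -0.06 and 0.06 m and y of block2_center in the frame of press between -0.05 and 0.07 m)) and contact force between any of block0, block1, block2 and jaw above 2 N and contact force between any of block0, block1, block2 and backstop above 2 N and contact force between the fingers and jaw above 2 N and velocity of joint jaw between -0.01 and 0.01 m/s); the arm keeps its last pose, push and grip.
It fails at once if one of the other things on the desk is moved by more than 30 mm (distance of any of glue_mid, mug_mid, pencup_mid, stapler_mid, mouse_mid from where it was at the start of the episode above 0.03 m).
It also fails if it takes over 72 s, if anything falls off the work surface, if the arm or the gripper's body presses on something with over 40 N, if the wrist force passes 120 N, or if a joint passes its speed limit or range.

## Working session

There is one attempt and no reset: what is moved stays moved. The work goes in short steps, Python scripts to look and compute and a tool call to move; the robot and the scene stay as the last step left them, time stands still between calls to the robot, and variables do not carry over. Pictures are saved under pics/ and viewed, at most 10 in all, crops included, and the job is handed in when it is done.

Besides the shell and the picture viewer there is one more tool, called in YAML: its name, and indented under it one key for each argument. drive_tool: Moves the arm, as the interface text tells. Its arguments: {"type":"object","properties":{"dp":{"type":"array","items":{"type":"array","items":{"type":"number"}}},"rotation":{"type":"array","items":{"type":"array","items":{"type":"number"}}},"hand":{"type":"array","items":{"type":"number"}},"squeeze":{"type":"number"}},"required":["dp","rotation","hand"]}

```bash
mkdir -p pics; ls; cat > h.py <<'E'
import numpy as np, cv2
from workcell import bot
def P(f,r,c,z=None):
    K=np.array(f["intrinsics"]);T=np.linalg.inv(np.array(f["world_to_cam"]))
    r=np.asarray(r,float);c=np.asarray(c,float)
    d=np.stack([(c-K[0,2])/K[0,0],(r-K[1,2])/K[1,1],np.ones_like(r)],-1)
    if z is None:
        zz=f["range_z"][r.astype(int),c.astype(int)]
        return (d*zz[...,None])@T[:3,:3].T+T[:3,3]
    w=d@T[:3,:3].T
    return T[:3,3]+w*((z-T[2,3])/w[...,2])[...,None]
def cloud(f):
    r,c=np.mgrid[0:384,0:512]; return P(f,r,c)
def save(f,n): cv2.imwrite("pics/"+n,cv2.cvtColor(f["frame"],cv2.COLOR_RGB2BGR))
E
python3 - <<'E'
from h import *
print(bot.observe())
a=bot.grab_frame("scene");b=bot.grab_frame("top")
im=np.hstack([a["frame"],b["frame"]]);
cv2.imwrite("pics/a.png",cv2.cvtColor(a["frame"],cv2.COLOR_RGB2BGR));save(b,"b.png")
for n,f in(("scene",a),("top",b)):
    print(n,np.round(np.linalg.inv(f["world_to_cam"])[:3],2).tolist())
    for t in["press","pad_face","jaw_face","handle","block0_center","glue_mid","mug_mid","pencup_mid","stapler_mid","mouse_mid"]:
        for o in bot.tip_of(t,f)[:5]:
            r,c=o["point"];print(t,round(o["confidence"],2),[round(float(x)) for x in(r,c)],np.round(P(f,r,c)).tolist())
E
```

```text
pics
{'clock': 0.0, 'q': array([-1.22150237e+00,  4.94190411e-01,  1.34615548e+00,  1.16785990e-05,
        1.30250232e+00, -9.54935099e-02]), 'qvel': array([ 2.13616374e-04, -6.80917905e-05,  7.54431855e-05, -1.73936622e-04,
       -2.96933133e-05,  7.01751334e-04]), 'tau': array([ 2.27395562e-04, -8.82157159e+01, -3.83863091e+01, -2.56716303e-04,
        9.95803362e-03,  7.70261295e-05]), 'tcp_pos': array([ 268.8281489 , -563.91713278,  303.28745691]), 'ee_rot': array([-3.14034389e+00, -1.30920679e-04,  4.44784283e-01]), 'force': array([0.05291729, 0.60369116, 0.35867531]), 'moment': array([ 0.01155476,  0.04183604, -0.05137189]), 'grip_force': 0.0, 'width': 85.7357177556164}
scene [[-0.31, 0.49, -0.81, 1515.18], [0.95, 0.15, -0.27, 470.29], [-0.01, -0.86, -0.52, 667.82]]
press 0.65 [194, 161] [573.0, -118.0, 10.0]
pad_face 0.71 [175, 160] [549.0, -127.0, 53.0]
jaw_face 0.91 [181, 175] [591.0, -60.0, 70.0]
handle 0.64 [173, 203] [583.0, 16.0, 100.0]
block0_center 0.86 [184, 310] [502.0, 270.0, 67.0]
glue_mid 0.93 [222, 241] [706.0, 158.0, 64.0]
glue_mid 0.67 [246, 301] [760.0, 310.
[... 326 characters left out ...]
, -0.01, -0.02, 199.6], [0.03, -0.09, -1.0, 966.25]]
press 0.63 [204, 358] [572.0, -122.0, 13.0]
press 0.63 [233, 244] [495.0, 181.0, 87.0]
pad_face 0.7 [210, 369] [554.0, -133.0, 65.0]
jaw_face 0.62 [206, 343] [563.0, -56.0, 99.0]
handle 0.69 [204, 315] [566.0, 13.0, 108.0]
handle 0.56 [221, 175] [521.0, 349.0, 89.0]
block0_center 0.75 [242, 212] [473.0, 257.0, 92.0]
glue_mid 0.71 [155, 254] [684.0, 161.0, 99.0]
mug_mid 0.75 [145, 200] [727.0, 302.0, 7.0]
pencup_mid 0.85 [120, 302] [791.0, 30.0, 34.0]
pencup_mid 0.64 [223, 174] [517.0, 352.0, 81.0]
pencup_mid 0.47 [205, 354] [569.0, -112.0, 12.0]
stapler_mid 0.69 [184, 190] [617.0, 320.0, 46.0]
mouse_mid 0.67 [202, 126] [570.0, 482.0, 36.0]
```

View pics/a.png

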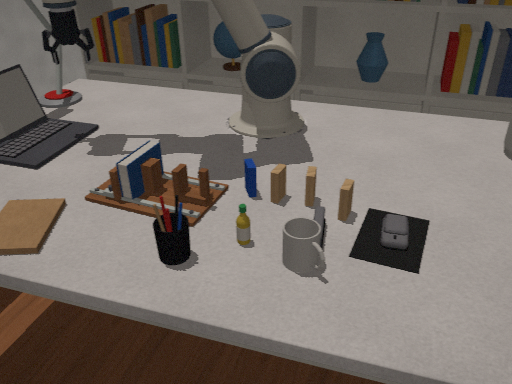

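View pics/b.png

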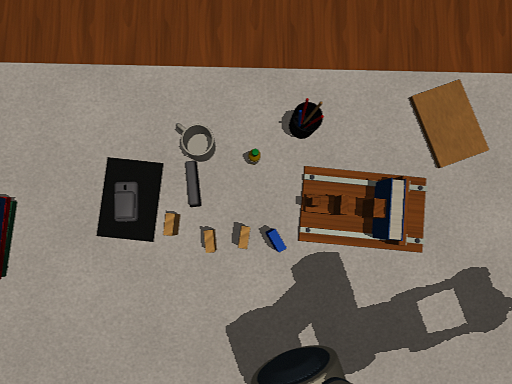

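The scene view shows the wooden blocks at (278,184), (311,187) and (346,200), the blue look-alike at (250,177), and the press at about (160,187). In the top view the wooden blocks are at (244,237), (209,239) and (171,223), and blue is at (276,240). What could be mistaken for a block: blue (276,240), the stapler (193,184) and the press jaw or pad (brown). I choose the three tan blocks. Next I measure them and take one close crop.

```bash
cat >> h.py <<'E'
def rects(f,zlo,zhi,box):
    C=cloud(f);x0,x1,y0,y1=box
    m=(f["range_z"]>0)&(C[...,2]>zlo)&(C[...,2]<zhi)&(C[...,0]>x0)&(C[...,0]<x1)&(C[...,1]>y0)&(C[...,1]<y1)
    n,l=cv2.connectedComponents(m.astype(np.uint8),connectivity=4)
    out=[]
    for i in range(1,n):
        p=C[l==i]
        if len(p)<12: continue
        (cx,cy),(w,h),a=cv2.minAreaRect(p[:,:2].astype(np.float32))
        if w<h: w,h,a=h,w,a+90
        a=(a+90)%180-90
        rc=np.argwhere(l==i).mean(0)
        out.append((round(cx,1),round(cy,1),round(float(np.median(p[:,2])),1),round(w),round(h),round(a,1),len(p),np.round(rc).tolist(),f["frame"][l==i].mean(0).round().tolist()))
    return out
E
python3 - <<'E'
from h import *
b=bot.grab_frame("top");print(b["intrinsics"])
print("blocks");[print(o) for o in rects(b,78,100,(400,620,100,420))]
print("press");[print(o) for o in rects(b,88,112,(480,650,-200,50))]
print("book");[print(o) for o in rects(b,112,130,(450,700,-300,50))]
# strips: bright pixels at z~20
C=cloud(b);F=b["frame"].astype(int)
m=(C[...,2]<30)&(F.min(-1)>130)&(abs(F[...,0]-F[...,2])<25)
for lo,hi in((470,530),(600,680)):
    pass
# bed outline: brown pixels low z
m=(F[...,0]-F[...,2]>40)&(C[...,2]<27)&(C[...,0]>430)&(C[...,0]<720)&(C[...,1]<60)&(C[...,1]>-300)
q=C[m][:,:2].astype(np.float32);print(cv2.minAreaRect(q))
crop=b["frame"][150:270,150:440];cv2.imwrite("pics/c.png",cv2.cvtColor(cv2.resize(crop,None,fx=2.7,fy=2.7,interpolation=cv2.INTER_CUBIC),cv2.COLOR_RGB2BGR))
E
```

```text
[[361.849203     0.         246.08689705]
 [  0.         361.849203   191.53540398]
 [  0.           0.           1.        ]]
blocks
(515.0, 362.6, 90.8, 54, 23, -4.8, 225, [224.0, 169.0], [141.0, 101.0, 52.0])
(485.5, 181.5, 90.7, 54, 22, -7.5, 205, [237.0, 244.0], [155.0, 113.0, 60.0])
(482.2, 104.2, 90.4, 45, 22, 29.8, 116, [237.0, 274.0], [26.0, 63.0, 139.0])
(475.3, 265.1, 90.9, 54, 22, 6.4, 213, [241.0, 209.0], [148.0, 107.0, 55.0])
press
(560.4, -147.3, 97.9, 146, 33, -4.6, 477, [208.0, 383.0], [50.0, 31.0, 21.0])
(567.4, -60.1, 97.4, 46, 19, -6.0, 158, [204.0, 344.0], [100.0, 53.0, 19.0])
(573.5, 11.0, 105.5, 21, 19, 89.8, 83, [201.0, 315.0], [87.0, 45.0, 17.0])
book
(557.4, -178.8, 116.9, 147, 37, -4.7, 946, [209.0, 396.0], [126.0, 122.0, 115.0])
((560.931640625, -135.40379333496094), (329.57861328125, 199.50637817382812), 85.15399169921875)
```

View pics/c.png

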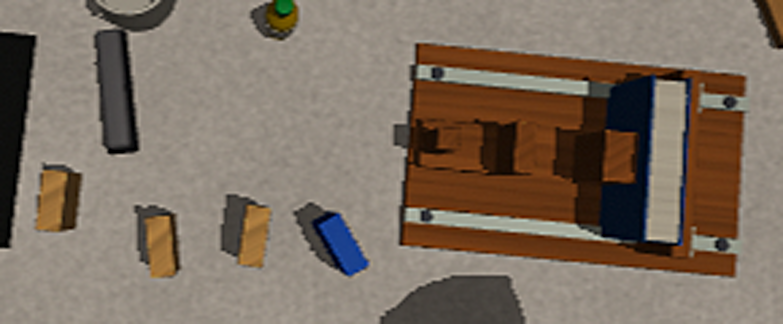

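The crop confirms it: tan blocks at crop (55,198), (160,243) and (253,235), blue at (340,243) excluded. Press yaw is about -4.85°. Next is the pad face and gap.

```bash
cat >> h.py <<'E'
YAW=np.radians(-4.85); ex=np.array([np.cos(YAW),np.sin(YAW)]); ey=np.array([-np.sin(YAW),np.cos(YAW)])
J0=np.array([567.4,-60.1])-9*ey   # open jaw face
def pf(p): d=np.asarray(p)[...,:2]-J0; return np.stack([d@ex,d@ey],-1)  # press axes, origin at open jaw face
E
python3 - <<'E'
from h import *
for n in("top","scene"):
    f=bot.grab_frame(n);C=cloud(f);q=pf(C);F=f["frame"].astype(int)
    m=(abs(q[...,0])<18)&(q[...,1]<40)&(q[...,1]>-130)
    t=m&(C[...,2]>91)&(C[...,2]<101)
    print(n,"top-surface y hist",np.histogram(q[t][:,1],np.arange(-130,41,5)))
    t=m&(C[...,2]>35)&(C[...,2]<88)
    print(n,"faces",np.histogram(q[t][:,1],np.arange(-130,41,5))[0].tolist())
    t=m&(C[...,2]>93)&(C[...,2]<101)&(q[...,1]<-30)&(F[...,0]-F[...,2]>25)
    print("pad brown y", np.percentile(q[t][:,1],[0,2,10,50,90,98,100]) if t.any() else None, "x med",t.sum())
E
```

```text
top top-surface y hist (array([ 0,  0,  0,  0,  0,  0,  0, 29, 31, 30, 27, 30, 32, 26,  0,  0,  0,
        0,  0,  0,  0,  0,  0,  0,  0,  1, 29, 31, 31, 28,  0,  0,  0,  0]), array([-130, -125, -120, -115, -110, -105, -100,  -95,  -90,  -85,  -80,
        -75,  -70,  -65,  -60,  -55,  -50,  -45,  -40,  -35,  -30,  -25,
        -20,  -15,  -10,   -5,    0,    5,   10,   15,   20,   25,   30,
         35,   40]))
top faces [0, 0, 0, 0, 0, 0, 0, 0, 0, 0, 0, 0, 0, 105, 0, 0, 0, 0, 0, 0, 0, 0, 0, 0, 0, 0, 0, 0, 0, 83, 1, 1, 1, 1]
pad brown y [-91.71833421 -89.64697059 -87.4294991  -75.47795016 -64.48798374
 -62.77810713 -62.0516636 ] x med 172
scene top-surface y hist (array([ 0,  0,  0,  0,  0,  0,  0,  6, 15, 14, 11, 14, 13, 22,  6,  0,  0,
        0,  0,  0,  0,  0,  0,  0,  0,  0,  7,  9, 15, 16, 12,  0,  0,  0]), array([-130, -125, -120, -115, -110, -105, -100,  -95,  -90,  -85,  -80,
        -75,  -70,  -65,  -60,  -55,  -50,  -45,  -40,  -35,  -30,  -25,
        -20,  -15,  -10,   -5,    0,    5,   10,   15,   20,   25,   30,
         35,   40]))
scene faces [0, 0, 0, 0, 0, 0, 0, 0, 0, 0, 0, 0, 0, 107, 41, 0, 0, 0, 0, 0, 0, 0, 0, 0, 0, 0, 0, 0, 0, 58, 82, 0, 0, 0]
pad brown y [-89.3567583  -88.15304606 -84.30743038 -72.53527393 -60.80307865
 -59.02111235 -58.70056062] x med 81
```

Gap is about 61.5 mm, so backstop is about 2.5 mm: two blocks fit (44 mm > 29.5 mm) and three can't. Starting with the block at (485.5, 181.5).

drive_tool:
  dp:
    - [0.27,0.93,-0.05]
    - [0.27,0.93,-0.05]
    - [0.27,0.93,-0.05]
    - [0.27,0.93,-0.05]
    - [0.27,0.93,-0.05]
  rotation:
    - [0,0,0.475]
    - [0,0,0.475]
    - [0,0,0.475]
    - [0,0,0.475]
    - [0,0,0.475]
  hand: [100,100,100,100,100]

```text
clock: 1.75
tcp_pos: [323.1, -376.7, 293.9]
ee_rot: [3.141, -0.0, 0.695]
force: [1.5, -0.5, 0.4]
width: 85.7
grip_force: 0.0
```

drive_tool:
  dp:
    - [0.27,0.93,-0.05]
    - [0.27,0.93,-0.05]
    - [0.27,0.93,-0.05]
    - [0.27,0.93,-0.05]
    - [0.27,0.93,-0.05]
  rotation:
    - [0,0,0.475]
    - [0,0,0.475]
    - [0,0,0.475]
    - [0,0,0.475]
    - [0,0,0.475]
  hand: [100,100,100,100,100]

```text
clock: 2.25
tcp_pos: [377.1, -190.8, 284.0]
ee_rot: [3.141, -0.0, 0.944]
force: [0.9, -0.3, 0.4]
width: 85.5
grip_force: 0.0
```

drive_tool:
  dp:
    - [0.27,0.93,-0.05]
    - [0.27,0.93,-0.05]
    - [0.27,0.93,-0.05]
    - [0.27,0.93,-0.05]
    - [0.27,0.93,-0.05]
  rotation:
    - [0,0,0.475]
    - [0,0,0.475]
    - [0,0,0.475]
    - [0,0,0.475]
    - [0,0,0.475]
  hand: [100,100,100,100,100]

```text
clock: 2.75
tcp_pos: [431.2, -4.6, 274.0]
ee_rot: [3.141, -0.0, 1.193]
force: [1.2, -0.7, -0.5]
width: 85.5
grip_force: 0.0
```

drive_tool:
  dp:
    - [0.27,0.93,-0.05]
    - [0.27,0.93,-0.05]
    - [0.27,0.93,-0.05]
    - [0.27,0.93,-0.05]
    - [0,0,0]
  rotation:
    - [0,0,0.475]
    - [0,0,0.475]
    - [0,0,0.475]
    - [0,0,0.475]
    - [0,0,0.475]
  hand: [100,100,100,100,100]

```text
clock: 3.25
tcp_pos: [475.2, 146.2, 265.8]
ee_rot: [3.141, -0.001, 1.445]
force: [0.3, -0.5, -0.3]
width: 85.4
grip_force: 0.0
```

drive_tool:
  dp:
    - [0.26,0.88,0]
    - [0,0,-0.9]
    - [0,0,-0.9]
    - [0,0,-0.9]
    - [0,0,-0.7]
  rotation:
    - [0,0,0]
    - [0,0,0]
    - [0,0,0]
    - [0,0,0]
    - [0,0,0]
  hand: [100,100,100,100,100]

```text
clock: 3.75
tcp_pos: [484.2, 177.8, 128.2]
ee_rot: [-3.141, 0.0, 1.44]
force: [1.2, 0.6, 0.2]
width: 85.3
grip_force: 0.0
```

drive_tool:
  dp:
    - [0,0,0]
    - [0,0,0]
    - [0,0,0]
    - [0,0,0]
    - [0,0,0]
  rotation:
    - [0,0,0]
    - [0,0,0]
    - [0,0,0]
    - [0,0,0]
    - [0,0,0]
  hand: [50,30,30,30,30]
  squeeze: 40

```text
clock: 4.25
tcp_pos: [485.1, 177.9, 131.0]
ee_rot: [3.14, -0.001, 1.44]
force: [-0.7, -0.4, 10.5]
width: 53.5
grip_force: 43.7
```

drive_tool:
  dp:
    - [0,0,0]
    - [0,0,0]
    - [0,0,0]
    - [0,0,0]
    - [0,0,0]
  rotation:
    - [0,0,0]
    - [0,0,0]
    - [0,0,0]
    - [0,0,0]
    - [0,0,0]
  hand: [30,30,30,30,30]

```text
clock: 4.75
tcp_pos: [485.1, 177.9, 131.1]
ee_rot: [3.14, -0.001, 1.44]
force: [-0.8, -1.6, 13.4]
width: 53.4
grip_force: 43.8
```

drive_tool:
  dp:
    - [0,0,0.5]
    - [0,0,0.95]
    - [0,0,0.95]
    - [0,0,0.95]
    - [0.12,-0.46,0]
  rotation:
    - [0,0,0]
    - [0,0,0]
    - [0,0,0]
    - [0,0,0]
    - [0,0,0.2]
  hand: [30,30,30,30,30]

```text
clock: 5.25
tcp_pos: [490.8, 160.8, 269.0]
ee_rot: [3.134, -0.003, 1.462]
force: [0.1, -1.0, -1.7]
width: 53.3
grip_force: 42.5
```

drive_tool:
  dp:
    - [0.26,-0.98,0]
    - [0.26,-0.98,0]
    - [0.26,-0.98,0]
    - [0.26,-0.98,0]
    - [0.26,-0.98,0]
  rotation:
    - [0,0,0.24]
    - [0,0,0]
    - [0,0,0]
    - [0,0,0]
    - [0,0,0]
  hand: [30,30,30,30,30]

```text
clock: 5.75
tcp_pos: [541.5, -38.3, 264.5]
ee_rot: [3.141, 0.0, 1.486]
force: [-0.2, 0.2, -1.1]
width: 53.4
grip_force: 42.5
```

drive_tool:
  dp:
    - [0.26,-0.98,0]
    - [0.16,-0.6,0]
    - [0.1,-0.4,0]
    - [0,0,0]
    - [0,0,0]
  rotation:
    - [0,0,0]
    - [0,0,0]
    - [0,0,0]
    - [0,0,0]
    - [0,0,0]
  hand: [30,30,30,30,30]

```text
clock: 6.25
tcp_pos: [561.8, -115.2, 263.9]
ee_rot: [-3.141, -0.0, 1.486]
force: [-0.3, 0.1, -0.7]
width: 53.3
grip_force: 42.5
```

```bash
python3 - <<'E'
from h import *
o=bot.observe();print(o["tcp_pos"],o["ee_rot"],pf(o["tcp_pos"]),o["force"],o["width"])
f=bot.grab_frame("scene");save(f,"d.png")
C=cloud(f);q=pf(C);z=o["tcp_pos"][2]
m=(abs(q[...,0])<60)&(C[...,2]>z-135)&(C[...,2]<z-70)&(q[...,1]>-110)&(q[...,1]<40)
p=C[m];print(m.sum(),p[:,2].min(),np.percentile(q[m],[2,50,98],axis=0))
F=f["frame"].astype(int);t=m&(F[...,0]-F[...,2]>40)
print(t.sum(),np.percentile(C[t][:,2],[0,1,50,100]),np.percentile(q[t],[1,50,99],axis=0))
E
```

```text
[ 561.82204466 -115.15101613  263.94915181] [-3.14128008e+00 -3.96422109e-04  1.48553461e+00] [ -0.9035621  -46.32550532] [-0.33964861  0.11317486 -0.72308192] 53.27378743300574
426 131.98855379705435 [[-25.64274209 -50.46788755]
 [ 13.2853157  -30.20349683]
 [ 28.29427349 -26.92793372]]
152 [136.20328006 136.82497603 165.94090024 192.86276601] [[-19.78772782 -50.5014312 ]
 [ 24.89553069 -37.60961409]
 [ 28.50931571 -27.41535618]]
```

drive_tool:
  dp:
    - [0,-0.11,-0.5]
    - [0,0,-0.8]
    - [0,0,-0.8]
    - [0,0,-0.6]
    - [0,0,-0.28]
  rotation:
    - [0,0,0]
    - [0,0,0]
    - [0,0,0]
    - [0,0,0]
    - [0,0,0]
  hand: [30,30,30,30,30]

```text
clock: 6.8
tcp_pos: [561.1, -118.7, 142.9]
ee_rot: [-3.139, -0.001, 1.487]
force: [-6.3, -0.4, 33.4]
width: 53.6
grip_force: 46.7
```

drive_tool:
  dp:
    - [0,0,-0.02]
    - [0,0,-0.02]
    - [0,0,0]
    - [0,0,0]
    - [0,0,0]
  rotation:
    - [0,0,0]
    - [0,0,0]
    - [0,0,0]
    - [0,0,0]
    - [0,0,0]
  hand: [30,30,30,30,30]

```text
clock: 7.3
tcp_pos: [562.3, -120.2, 143.5]
ee_rot: [3.141, 0.0, 1.486]
force: [-0.1, -1.0, -0.8]
width: 53.1
grip_force: 43.5
```

drive_tool:
  dp:
    - [0,0,-0.02]
    - [0,0,-0.02]
    - [0,0,0]
    - [0,0,0]
    - [0,0,0]
  rotation:
    - [0,0,0]
    - [0,0,0]
    - [0,0,0]
    - [0,0,0]
    - [0,0,0]
  hand: [30,30,30,30,30]

```text
clock: 7.8
tcp_pos: [562.3, -120.2, 142.3]
ee_rot: [3.141, 0.0, 1.486]
force: [-2.5, 1.0, 15.6]
width: 53.3
grip_force: 45.2
```

drive_tool:
  dp:
    - [0,0,0]
    - [0,0,0]
    - [0,0,0]
    - [0,0,0]
    - [0,0,0]
  rotation:
    - [0,0,0]
    - [0,0,0]
    - [0,0,0]
    - [0,0,0]
    - [0,0,0]
  hand: [70,80,90,100,100]

```text
clock: 8.3
tcp_pos: [562.1, -120.2, 141.4]
ee_rot: [-3.141, -0.0, 1.486]
force: [-0.6, 0.4, -1.0]
width: 85.6
grip_force: 0.0
```

drive_tool:
  dp:
    - [0,0,0.4]
    - [0,0,0.8]
    - [0,0,0.9]
    - [0,0,0.9]
    - [0,0,0]
  rotation:
    - [0,0,0]
    - [0,0,0]
    - [0,0,0]
    - [0,0,0]
    - [0,0,0]
  hand: [100,100,100,100,100]

```text
clock: 8.8
tcp_pos: [563.8, -120.7, 266.0]
ee_rot: [3.134, 0.002, 1.486]
force: [0.3, 0.0, -0.6]
width: 85.5
grip_force: 0.0
```

```bash
python3 - <<'E'
from h import *
o=bot.observe();print(o["tcp_pos"],o["ee_rot"])
f=bot.grab_frame("scene");save(f,"e.png")
C=cloud(f);q=pf(C);F=f["frame"].astype(int)
m=(abs(q[...,0])<40)&(C[...,2]>99)&(C[...,2]<106)&(q[...,1]>-60)&(q[...,1]<10)
print("top",m.sum(),np.median(C[m][:,2]),cv2.minAreaRect(q[m].astype(np.float32)))
for a,b in((25,50),(50,75),(75,98)):
    t=(abs(q[...,0])<15)&(C[...,2]>a)&(C[...,2]<b)&(q[...,1]>-50)&(q[...,1]<-10)
    print(a,t.sum(),np.percentile(q[t][:,1],[10,50,90]) if t.sum() else 0)
c=f["frame"][130:230,80:240];cv2.imwrite("pics/e2.png",cv2.cvtColor(cv2.resize(c,None,fx=4,fy=4,interpolation=cv2.INTER_CUBIC),cv2.COLOR_RGB2BGR))
E
```

```text
[ 563.82922021 -120.70332891  265.99270761] [3.13447843e+00 1.63249345e-03 1.48574983e+00]
top 104 102.09554470914179 ((2.7014636993408203, -24.397830963134766), (61.993412017822266, 56.052085876464844), 88.26239013671875)
25 54 [-36.04519836 -34.56300358 -32.76718057]
50 57 [-35.75898953 -34.17939398 -31.93305713]
75 54 [-35.82053512 -34.47664615 -32.66481966]
```

View pics/e2.png

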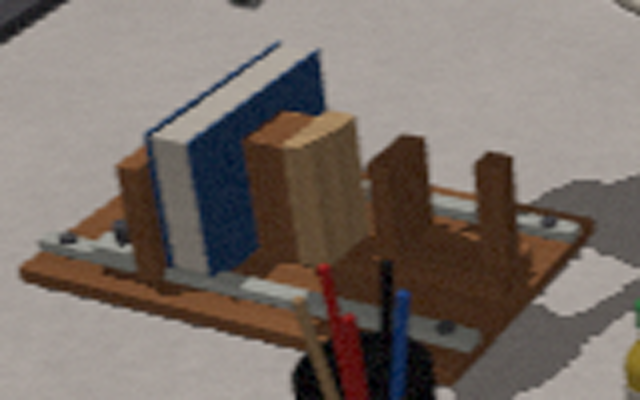

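The crop shows the tan block upright at (320,190), close against the pad; the depth agrees (about 2 mm off the pad). Next is the second block, at (475.3, 265.1).

drive_tool:
  dp:
    - [-0.22,0.96,0]
    - [-0.22,0.96,0]
    - [-0.22,0.96,0]
    - [-0.22,0.96,0]
    - [-0.22,0.96,0]
  rotation:
    - [0,0,0.2]
    - [0,0,0.2]
    - [0,0,0.2]
    - [0,0,0.2]
    - [0,0,0.2]
  hand: [100,100,100,100,100]

```text
clock: 9.35
tcp_pos: [517.1, 73.2, 260.4]
ee_rot: [-3.14, 0.0, 1.591]
force: [0.8, 0.1, 0.4]
width: 85.6
grip_force: 0.0
```

drive_tool:
  dp:
    - [-0.22,0.96,0]
    - [-0.22,0.96,0]
    - [-0.22,0.96,0]
    - [-0.22,0.96,0]
    - [-0.22,0.96,0]
  rotation:
    - [0,0,0.2]
    - [0,0,0.2]
    - [0,0,0.2]
    - [0,0,0.2]
    - [0,0,0.08]
  hand: [100,100,100,100,100]

```text
clock: 9.85
tcp_pos: [473.1, 265.2, 260.4]
ee_rot: [-3.14, 0.0, 1.683]
force: [1.2, 0.6, -0.1]
width: 85.6
grip_force: 0.0
```

drive_tool:
  dp:
    - [0,0,0]
    - [0,0,0]
    - [0,0,0]
    - [0,0,0]
    - [0,0,0]
  rotation:
    - [0,0,0]
    - [0,0,0]
    - [0,0,0]
    - [0,0,0]
    - [0,0,0]
  hand: [100,100,100,100,100]

```text
clock: 10.35
tcp_pos: [474.4, 263.0, 261.4]
ee_rot: [-3.141, 0.0, 1.681]
force: [-0.4, -0.1, 1.0]
width: 85.6
grip_force: 0.0
```

Up 2 mm in y, then down to TCP z of about 130, grip and lift.

drive_tool:
  dp:
    - [0.02,0.05,-0.5]
    - [0,0,-0.9]
    - [0,0,-0.9]
    - [0,0,-0.7]
    - [0,0,-0.25]
  rotation:
    - [0,0,0]
    - [0,0,0]
    - [0,0,0]
    - [0,0,0]
    - [0,0,0]
  hand: [100,100,100,100,100]

```text
clock: 10.85
tcp_pos: [474.2, 264.9, 129.2]
ee_rot: [-3.138, 0.001, 1.682]
force: [1.5, 0.1, 0.3]
width: 85.3
grip_force: 0.0
```

drive_tool:
  dp:
    - [0,0,0]
    - [0,0,0]
    - [0,0,0]
    - [0,0,0]
    - [0,0,0]
  rotation:
    - [0,0,0]
    - [0,0,0]
    - [0,0,0]
    - [0,0,0]
    - [0,0,0]
  hand: [100,50,30,30,30]

```text
clock: 11.35
tcp_pos: [475.5, 266.1, 133.0]
ee_rot: [3.139, -0.001, 1.683]
force: [-1.0, -0.4, 8.3]
width: 53.5
grip_force: 41.2
```

drive_tool:
  dp:
    - [0,0,0]
    - [0,0,0]
    - [0,0,0]
    - [0,0,0]
    - [0,0,0]
  rotation:
    - [0,0,0]
    - [0,0,0]
    - [0,0,0]
    - [0,0,0]
    - [0,0,0]
  hand: [30,30,30,30,30]

```text
clock: 11.85
tcp_pos: [475.5, 266.1, 133.0]
ee_rot: [3.139, -0.001, 1.683]
force: [-2.2, -1.3, 8.7]
width: 53.1
grip_force: 41.2
```

drive_tool:
  dp:
    - [0,0,0.5]
    - [0,0,0.95]
    - [0,0,0.95]
    - [0,0,0.9]
    - [0,0,0]
  rotation:
    - [0,0,0]
    - [0,0,0]
    - [0,0,0]
    - [0,0,0]
    - [0,0,0]
  hand: [30,30,30,30,30]

```text
clock: 12.35
tcp_pos: [476.6, 266.6, 269.0]
ee_rot: [3.133, -0.003, 1.683]
force: [0.2, -0.3, -1.4]
width: 53.4
grip_force: 42.8
```

drive_tool:
  dp:
    - [0.24,-0.95,0]
    - [0.24,-0.95,0]
    - [0.24,-0.95,0]
    - [0.24,-0.95,0]
    - [0.24,-0.95,0]
  rotation:
    - [0,0,-0.2]
    - [0,0,-0.2]
    - [0,0,-0.2]
    - [0,0,-0.2]
    - [0,0,-0.2]
  hand: [30,30,30,30,30]

```text
clock: 12.85
tcp_pos: [523.0, 74.3, 263.7]
ee_rot: [3.141, -0.0, 1.577]
force: [0.1, -0.3, -0.8]
width: 53.2
grip_force: 42.8
```

drive_tool:
  dp:
    - [0.24,-0.95,0]
    - [0.24,-0.95,0]
    - [0.24,-0.95,0]
    - [0.24,-0.95,0]
    - [0.08,-0.33,0]
  rotation:
    - [0,0,-0.2]
    - [0,0,-0.2]
    - [0,0,-0.2]
    - [0,0,-0.2]
    - [0,0,-0.08]
  hand: [30,30,30,30,30]

```text
clock: 13.35
tcp_pos: [565.2, -92.6, 263.6]
ee_rot: [3.14, 0.001, 1.483]
force: [0.1, 0.5, -0.5]
width: 53.2
grip_force: 42.8
```

drive_tool:
  dp:
    - [0,0,0]
    - [0,0,0]
    - [0,0,0]
    - [0,0,0]
    - [0,0,0]
  rotation:
    - [0,0,0]
    - [0,0,0]
    - [0,0,0]
    - [0,0,0]
    - [0,0,0]
  hand: [30,30,30,30,30]

```text
clock: 13.85
tcp_pos: [564.4, -88.6, 263.6]
ee_rot: [-3.142, -0.0, 1.487]
force: [0.1, 0.7, -1.0]
width: 53.4
grip_force: 42.8
```

```bash
python3 - <<'E'
from h import *
o=bot.observe();print(o["tcp_pos"],o["ee_rot"],pf(o["tcp_pos"]))
f=bot.grab_frame("scene");C=cloud(f);q=pf(C);F=f["frame"].astype(int)
for z0,n in((30,"placed"),(140,"held")):
    t=(abs(q[...,0])<15)&(C[...,2]>z0)&(C[...,2]<z0+40)&(q[...,1]>-50)&(q[...,1]<-2)
    print(n,t.sum(),np.percentile(q[t][:,1],[10,50,90]) if t.sum() else 0)
m=(abs(q[...,0])<35)&(C[...,2]>115)&(C[...,2]<180)&(q[...,1]>-45)&(q[...,1]<10)&(F[...,0]-F[...,2]>40)
print(C[m][:,2].min(),np.percentile(q[m],[1,99],axis=0))
E
```

```text
[564.42053736 -88.56647013 263.55237242] [-3.14156341e+00 -4.98310252e-05  1.48683324e+00] [ -0.56202807 -19.61645057]
placed 88 [-35.88487469 -34.23458798 -32.49789603]
held 101 [-8.54468813 -6.91223255 -5.60290596]
130.64112516033515 [[-15.43451467 -27.60223447]
 [ 29.42722225  -5.64513578]]
```

drive_tool:
  dp:
    - [0,-0.02,-0.5]
    - [0,0,-0.8]
    - [0,0,-0.8]
    - [0,0,-0.6]
    - [0,0,-0.2]
  rotation:
    - [0,0,0]
    - [0,0,0]
    - [0,0,0]
    - [0,0,0]
    - [0,0,0]
  hand: [30,30,30,30,30]

```text
clock: 14.4
tcp_pos: [563.6, -89.7, 145.4]
ee_rot: [-3.138, -0.001, 1.486]
force: [0.3, 0.7, -0.4]
width: 53.4
grip_force: 42.8
```

drive_tool:
  dp:
    - [0,0,-0.03]
    - [0,0,-0.03]
    - [0,0,-0.02]
    - [0,0,0]
    - [0,0,0]
  rotation:
    - [0,0,0]
    - [0,0,0]
    - [0,0,0]
    - [0,0,0]
    - [0,0,0]
  hand: [30,30,30,30,30]

```text
clock: 14.9
tcp_pos: [564.9, -90.2, 144.9]
ee_rot: [3.14, 0.0, 1.486]
force: [0.3, -0.3, 4.9]
width: 53.2
grip_force: 43.3
```

drive_tool:
  dp:
    - [0,0,0]
    - [0,0,0]
    - [0,0,0]
    - [0,0,0]
    - [0,0,0]
  rotation:
    - [0,0,0]
    - [0,0,0]
    - [0,0,0]
    - [0,0,0]
    - [0,0,0]
  hand: [70,80,90,100,100]

```text
clock: 15.4
tcp_pos: [564.5, -90.2, 144.2]
ee_rot: [-3.141, 0.0, 1.486]
force: [0.5, -0.3, -0.3]
width: 85.0
grip_force: 0.0
```

drive_tool:
  dp:
    - [0,0,0.4]
    - [0,0,0.8]
    - [0,0,0.9]
    - [0,0,0.5]
    - [0,0,0]
  rotation:
    - [0,0,0]
    - [0,0,0]
    - [0,0,0]
    - [0,0,0]
    - [0,0,0]
  hand: [100,100,100,100,100]

```text
clock: 15.9
tcp_pos: [565.6, -90.5, 251.2]
ee_rot: [3.137, 0.001, 1.486]
force: [0.6, -0.7, -0.0]
width: 85.4
grip_force: 0.0
```

drive_tool:
  dp:
    - [0.1,0.9,0]
    - [0.1,0.9,0]
    - [0.1,0.9,0]
    - [0,0.7,0]
    - [0,0,0]
  rotation:
    - [0,0,0]
    - [0,0,0]
    - [0,0,0]
    - [0,0,0]
    - [0,0,0]
  hand: [0,0,0,0,0]

```text
clock: 16.4
tcp_pos: [576.0, 48.9, 247.4]
ee_rot: [-3.14, -0.001, 1.489]
force: [-0.2, 0.8, -0.3]
width: 12.3
grip_force: 0.0
```

```bash
python3 - <<'E'
from h import *
o=bot.observe();print(o["tcp_pos"],o["ee_rot"],pf(o["tcp_pos"]),o["width"])
f=bot.grab_frame("scene");C=cloud(f);q=pf(C)
for a,b in((25,50),(50,75),(75,98)):
    t=(abs(q[...,0])<15)&(C[...,2]>a)&(C[...,2]<b)&(q[...,1]>-50)&(q[...,1]<-2)
    print(a,t.sum(),np.percentile(q[t][:,1],[10,50,90]) if t.sum() else 0)
c=f["frame"][110:230,80:260];cv2.imwrite("pics/f.png",cv2.cvtColor(cv2.resize(c,None,fx=4,fy=4,interpolation=cv2.INTER_CUBIC),cv2.COLOR_RGB2BGR))
E
```

```text
[576.01676234  48.88113242 247.37720145] [-3.14022935e+00 -5.52120123e-04  1.48858994e+00] [ -0.62816343 118.31944578] 12.319023133804043
25 16 [-10.76580915  -9.44601008  -7.45392539]
50 18 [-10.87296774  -9.57647558  -7.41997723]
75 34 [-9.66262728 -9.07678392 -8.14069656]
```

View pics/f.png

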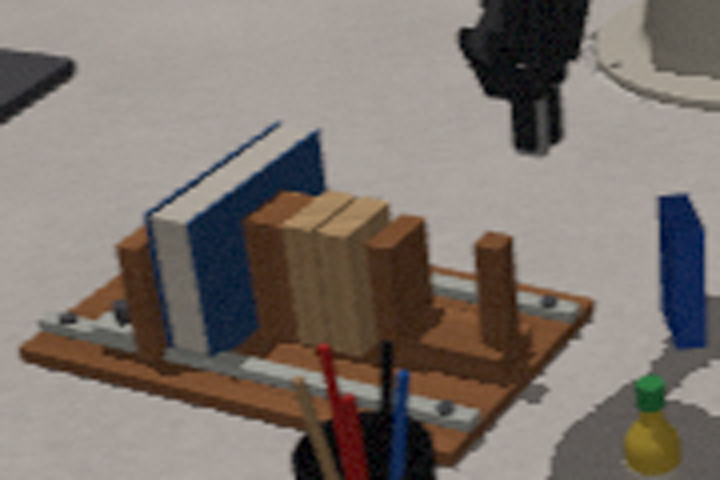

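The crop shows both tan blocks upright side by side at (315,270) and (352,275), between the pad and the still-open jaw. Now lower the shut fingers behind the handle and push.

drive_tool:
  dp:
    - [0,0,-0.6]
    - [0,0,-0.8]
    - [0,0,-0.7]
    - [0,0,-0.45]
    - [0,0,0]
  rotation:
    - [0,0,0]
    - [0,0,0]
    - [0,0,0]
    - [0,0,0]
    - [0,0,0]
  hand: [0,0,0,0,0]

```text
clock: 16.95
tcp_pos: [575.2, 44.9, 143.7]
ee_rot: [-3.137, 0.0, 1.485]
force: [-0.2, 1.0, 0.4]
width: 0.3
grip_force: 0.0
```

drive_tool:
  dp:
    - [-0.01,-0.1,0]
    - [-0.01,-0.1,0]
    - [-0.01,-0.1,0]
    - [-0.01,-0.1,0]
    - [0,0,0]
  rotation:
    - [0,0,0]
    - [0,0,0]
    - [0,0,0]
    - [0,0,0]
    - [0,0,0]
  hand: [0,0,0,0,0]

```text
clock: 17.45
tcp_pos: [575.2, 29.3, 146.9]
ee_rot: [3.14, -0.0, 1.485]
force: [1.4, 2.4, 1.8]
width: -0.1
grip_force: 0.8
```

drive_tool:
  dp:
    - [0,-0.05,0]
    - [-0.01,-0.05,0]
    - [0,-0.05,0]
    - [-0.01,-0.05,0]
    - [0,0,0]
  rotation:
    - [0,0,0]
    - [0,0,0]
    - [0,0,0]
    - [0,0,0]
    - [0,0,0]
  hand: [0,0,0,0,0]

```text
clock: 17.95
tcp_pos: [574.2, 21.6, 146.3]
ee_rot: [3.141, 0.0, 1.486]
force: [1.5, 1.7, 0.9]
width: 0.1
grip_force: 1.1
```

drive_tool:
  dp:
    - [0,-0.04,0]
    - [-0.01,-0.04,0]
    - [0,-0.04,0]
    - [-0.01,-0.04,0]
    - [0,0,0]
  rotation:
    - [0,0,0]
    - [0,0,0]
    - [0,0,0]
    - [0,0,0]
    - [0,0,0]
  hand: [0,0,0,0,0]

```text
clock: 18.45
tcp_pos: [573.4, 15.2, 146.3]
ee_rot: [3.142, 0.0, 1.486]
force: [2.7, 1.4, 0.9]
width: 0.0
grip_force: 1.2
```

drive_tool:
  dp:
    - [0,-0.02,0]
    - [0,-0.03,0]
    - [0,-0.03,0]
    - [0,0,0]
    - [0,0,0]
  rotation:
    - [0,0,0]
    - [0,0,0]
    - [0,0,0]
    - [0,0,0]
    - [0,0,0]
  hand: [0,0,0,0,0]

```text
clock: 18.95
tcp_pos: [573.3, 13.8, 146.3]
ee_rot: [-3.141, -0.002, 1.486]
force: [3.8, 23.1, 1.4]
width: -0.1
grip_force: 11.1
```

drive_tool:
  dp:
    - [0,0,0]
    - [0,0,0]
    - [0,0,0]
    - [0,0,0]
    - [0,0,0]
  rotation:
    - [0,0,0]
    - [0,0,0]
    - [0,0,0]
    - [0,0,0]
    - [0,0,0]
  hand: [0,0,0,0,0]

```text
clock: 19.45
tcp_pos: [573.2, 13.8, 146.3]
ee_rot: [-3.141, -0.002, 1.486]
force: [3.4, 22.5, 1.2]
width: 0.4
grip_force: 11.1
```

```bash
python3 - <<'E'
from h import *
o=bot.observe();print(o["tcp_pos"],o["force"],pf(o["tcp_pos"]))
f=bot.grab_frame("scene");C=cloud(f);q=pf(C)
m=(abs(q[...,0])<18)&(C[...,2]>92)&(C[...,2]<106)&(q[...,1]<30)
for lo,hi in((92,99.5),(99.5,106)):
    t=(abs(q[...,0])<18)&(C[...,2]>lo)&(C[...,2]<hi)&(q[...,1]<30)&(q[...,1]>-70)
    print(lo,np.histogram(q[t][:,1],np.arange(-70,31,5))[0])
c=f["frame"][110:230,80:260];cv2.imwrite("pics/g.png",cv2.cvtColor(cv2.resize(c,None,fx=4,fy=4,interpolation=cv2.INTER_CUBIC),cv2.COLOR_RGB2BGR))
E
```

```text
[573.21334835  13.78018602 146.27676411] [ 3.41823075 22.49956319  1.23041537] [-0.45384538 83.10715843]
92 [ 9  1  0  0  0  1  0  0  0  0  8 14 13 14 16  0  0  0  0  0]
99.5 [ 1  0  9 13 14 12 10 14 11 11 14  4  0  0  0  0  0  0  0  0]
```

View pics/g.png

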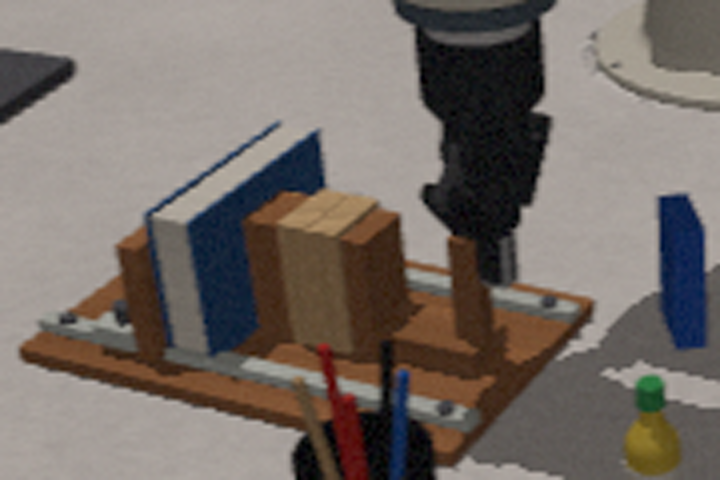

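The picture shows pad, two upright blocks (315,260) and jaw (375,270) tight together, with the fingers behind the handle (495,255). Jaw travel is about 17 mm, well short of the 32 mm stop, with a steady 22 N push. Handing in.

```bash
python3 -c "
from workcell import bot
print(bot.close_job())"
```

```text
the job is handed in; nothing more can be done
None
```

I handed the job in with two blocks standing upright in the gap and the arm still pushing the handle at about 22 N; the jaw is pressed onto them at about 17 mm of its 32 mm travel (the hand-in call gave no verdict).

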